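Nest three sample cups and show the base of the nest to the inspection camera

TASK

Nest the three steel sample cups: put the middle cup into the large one, let go, then put the small cup into the middle one and let go. Then take the whole nest by the large cup, lift it and hold it in front of the inspection camera with the underside of the large cup facing the lens squarely, centred on the lens axis and 12 cm from the lens. Do not touch the camera, leave the brown bottle, the glass beaker and the brass weight where they stand, and finish while holding the nest still there.

Things in the scene. Friction and masses are not known exactly. Their poses are not given: they have to be found in the camera images.
- cup_large: large open steel cup, round, straight-walled: outside diameter 64 mm, height 38 mm, wall 2.5 mm, floor 3 mm, 140 g. Loose, upright at the start. Origin at the centre of its underside, z up through the mouth. All cups are plain steel, the narrower the taller: nested, each on the floor of the next, the rims stand 38, 56 and 74 mm above the large cup's underside.
- cup_middle: middle open steel cup, same shape: outside diameter 48 mm, height 53 mm, wall 2.5 mm, floor 3 mm, 100 g. Loose, upright at the start. Origin at the centre of its underside, z up through the mouth. About 5.5 mm of play all round in the large cup; its rim then stands 18 mm above the large rim.
- cup_small: small open steel cup, same shape: outside diameter 33 mm, height 68 mm, wall 2.5 mm, floor 3 mm, 70 g. Loose, upright at the start. Origin at the centre of its underside, z up through the mouth. About 5 mm of play all round in the middle cup; its rim then stands 18 mm above the middle rim.
- camera_head: inspection camera: aluminium block, black lens barrel 36 mm wide, fixed on a round dark foot at the far side. Origin: centre of the lens front, 110 mm above the bench; z = lens axis, out of the lens, 60 degrees above horizontal, leaning toward the robot (yaw varies). A cup facing it squarely leans 30 degrees, base to the lens, its z parallel to this z, underside centre 120 mm along it.
- camera_stand: round dark foot of the inspection camera, 96 mm diameter, with a short post and fork that carry the camera head; fixed. Origin at the centre of its underside; its x axis points away from the robot at yaw 0, the lens looks to its -x side and up.
- drop_bottle: brown glass drop bottle with black cap, 38 mm diameter, 82 mm high; bystander, loose. Origin at the centre of its underside.
- beaker: clear glass beaker, 54 mm diameter, 70 mm high; bystander, loose. Origin at the centre of its underside.
- weight_50: brass weight with a knob, 29 mm diameter, 40 mm high; bystander, loose. Origin at the centre of its underside.
Things that resemble listed ones, but are neither listed nor needed, are in the scene too. What is shaped like the cup_middle but purple or red is not meant.

How it is judged:
By the outcome, as a careful person would: the job done as asked, in the order asked, and still so for the second after the job is handed in, while the arm keeps its last pose, push and grip.
It also fails if it takes over 69 s, if anything falls off the work surface, if the arm or the gripper's body presses on something with over 40 N, if the wrist force passes 120 N, or if a joint passes its speed limit or range.

ROBOT

A 7-joint arm with a two-finger parallel gripper is mounted at the origin on a cart in front of the work surface, level with it; the furniture and walls round the work are solid. World frame = base frame: x ahead of the robot, y to its left, z up, the work surface at z = 0. Lengths are in mm, angles in rad, forces in N, time in s.
With the tool pointing down it reaches from about 400 to 925 mm from the base axis. Payload 4.1 kg.
Tool frame: the origin (TCP) lies midway between the tips of the shut fingers; the grasp point (between the pads) lies 19 mm behind it; z points along the fingers, y is the line along which they close (so a half turn about z gives the same grasp; the last joint's range is limited). The gripper opens to 85 mm and grips with 20 to 120 N. Pads are 22 mm wide; open, the fingers measure 114 mm over their backs; the gripper's body (76 mm by 85 mm) begins 54 mm behind the grasp point. The pads swing forward as they close: fully open they stand 13 mm farther back than shut.
Start: joints at [1.15, 0.398, 0.045, 1.537, -0.019, 1.207, -0.051], TCP at [205.616, -616.657, 231.347] pointing down, gripper open.
Joint ranges: [-2.82, 2.82], [-0.49, 2.23], [-1.37, 1.46], [0, 2.46], [-1.36, 4.5], [0.23, 2], [-2.94, 2.94]. Speed limits (rad/s): [2.57, 2.57, 3.14, 3.14, 3.14, 3.14, 3.14].

INTERFACE

Orientations are given as a rotation vector (axis times angle).
In Python, from cell import robot gives the robot as it stands.
- The arm moves only by the tool jog_arm, never from a script. Its arguments are lists of equal length, an entry for each row: "slide": the shift along the tool's x, y, z in cm, a list of three; "turn": the turn about the tool's z in rad. In form: {"slide": [[tx, ty, tz], ...], "turn": [turn, ...]}. A call has 1 to 20 rows; each row is the pose to reach, as a shift and turn from the pose commanded when the call began, along the tool's axes at that moment; what a row does not reach only later rows make up. A row lasts 1/12 s, in which the tool goes at most 41.7 mm and 7.16 degrees, less where a joint would pass 70% of its speed; a pose out of reach is approached as far as the arm can. A call with a gripper value outside its range is refused whole. "grip" is the closure, from -1 (fully open) to 1 (shut), set as the call begins (left out, the last holds). The fingers move at their own pace and stop on an object; "grip_force" is the grip in N (left out, the last holds). Time passes only in rows, so rows that repeat a pose let the fingers close. It gives the time, the measured TCP pose, the force, the opening and the grip force at its end, in the units of the state.
- robot.observe(): the state, without advancing time (a new reading comes with each control period).
- robot.snapshot(name): name is "scene" or "side" or "wrist"; returns (picture, depth): 420x560x3 uint8, red, green, blue; 420x560 float32, mm along the optical axis (not along the pixel's ray), 0 where there is no reading.
- robot.camera_info(name): a dict with "fx", "fy", "cx", "cy" (pixels), "dist_coeffs" ([k1, k2, p1, p2, k3] as OpenCV has them; the pictures are not rectified), "world_from_camera" (4x4, takes a point from camera to world coordinates). Camera axes: x right, y down, z forward; pixel columns grow to the right and rows downward; lengths in mm; the calibration is good to about 2 mm. A picture is of the moment at which its call begins: read the wrist's pose just before it. camera_info takes no time and is no camera call; for the wrist camera it gives the pose at the moment of the call.
- robot.sign_off(): hands the job in; it is judged then, once.
Trained networks look in the newest picture that a camera, given by its name, has taken for a name from the list of things; names that differ only in an ending like _2 or _b are one class to them, and where a whole thing is asked for, a point or a joint stands for the part that bears it (a point fixed in the world has none). Each returns a list of dicts, best first, with "score" (0 to 1); they miss things now and then, are a little off and sometimes report something else, mostly with a low value. They report only what shows in the picture. A call takes as long as a camera call. They do not tell look-alikes from the thing itself.
- robot.boxes_of(camera, thing): "at" ([column, row] in pixels, amid what is visible of it).
- robot.silhouettes(camera, thing): "region" (420x560 bool, what is visible of it) and "at" ([column, row] in pixels, amid what is visible of it).
The state is a dict: "time": time; "joint_positions": joint angles; "qvel": joint speeds; "joint_efforts": joint torques, N m; "tcp_pos": TCP position; "eef_rot": TCP orientation; "ft_force": force on the tool from outside, world axes, zero at the start; "moment": the same for the moment, N m; "finger_gap": finger opening in mm; "gripper_force": force on a finger pad.
Only numpy, scipy, OpenCV 4.12 (cv2) and the standard library are available. Lean on these libraries where they do the work, as an engineer would, in place of code of your own. Each camera call takes 0.05 s, during which the arm holds its last target. There are 200 camera calls.

## Working session

There is one attempt and no reset: what is moved stays moved. The work goes in short steps, Python scripts to look and compute and a tool call to move; the robot and the scene stay as the last step left them, time stands still between calls to the robot, and variables do not carry over. Pictures are saved under pics/ and viewed, at most 13 in all, crops included, and the job is handed in when it is done.

Besides the shell and the picture viewer there is one more tool, called after "Request:" as name([rows], argument=value, ...), one row to a line, values as JSON. jog_arm: Moves the arm, as the interface text tells. Its arguments: {"type":"object","properties":{"slide":{"type":"array"},"turn":{"type":"array"},"grip":{"type":"number"},"grip_force":{"type":"number"}},"required":["slide","turn"]}

```bash
ls; mkdir -p pics; cat > h.py <<'E'
import numpy as np, cv2
from cell import robot
from scipy.spatial.transform import Rotation as R
def save(n,p): cv2.imwrite(f'pics/{n}.png',p[:,:,::-1])
def world(cam,uv,d,info=None):
    i=info or robot.camera_info(cam); K=np.array([[i['fx'],0,i['cx']],[0,i['fy'],i['cy']],[0,0,1.]])
    uv=np.asarray(uv,float).reshape(-1,1,2)
    n=cv2.undistortPoints(uv,K,np.array(i['dist_coeffs'],float))[:,0]
    d=np.asarray(d,float).reshape(-1,1)
    T=np.array(i['world_from_camera'])
    return (np.c_[n*d,d])@T[:3,:3].T+T[:3,3]
E
python3 - <<'E'
from h import *
s=robot.observe(); print(s['tcp_pos'],s['eef_rot'],s['time'])
print(R.from_rotvec(s['eef_rot']).as_matrix().round(3))
ims=[]
for c in ['scene','side']:
    p,d=robot.snapshot(c); save(c,p); np.save(f'pics/{c}.npy',d); i=robot.camera_info(c); print(c,np.round(i['world_from_camera'],3).tolist(),i['fx'])
    for t in ['cup_large','cup_middle','cup_small','camera_head','camera_stand','drop_bottle','beaker','weight_50']:
        for r in robot.silhouettes(c,t)[:4]:
            m=r['region']&(d>0)
            if m.sum()<5: continue
            v,u=np.nonzero(m); P=world(c,np.c_[u,v],d[m],i)
            print(t,round(r['score'],2),np.round(r['at']),'med',np.median(P,0).round(),'lo',np.percentile(P,2,axis=0).round(),'hi',np.percentile(P,98,axis=0).round(),p[m].mean(0).round())
E
```

```text
pics
[ 205.38797942 -616.02191175  230.26944571] [-3.09911029e+00 -5.03117497e-01  6.84366308e-04] 0.0
[[ 0.949  0.316 -0.001]
 [ 0.316 -0.949  0.002]
 [-0.    -0.002 -1.   ]]
scene [[0.879, -0.357, 0.317, 52.477], [-0.477, -0.673, 0.565, -906.136], [0.012, -0.648, -0.761, 1274.026], [0.0, 0.0, 0.0, 1.0]] 536.1700903594284
cup_large 0.75 [228. 184.] med [484. 167.  17.] lo [451. 126.  -2.] hi [511. 191.  39.] [89. 89. 86.]
cup_large 0.74 [253. 145.] med [629. 242.  42.] lo [605. 223.   0.] hi [677. 327.  70.] [125. 123. 114.]
cup_large 0.57 [334. 251.] med [ 628. -237.   53.] lo [ 616. -247.    2.] hi [ 650. -216.   85.] [58. 44. 33.]
cup_large 0.45 [249. 221.] med [473. -13.  31.] lo [450. -33.   1.] hi [494.  16.  55.] [84. 83. 80.]
cup_middle 0.85 [246. 222.] med [474. -13.  30.] lo [450. -33.  -2.] hi [496.  22.  55.] [85. 85. 82.]
cup_middle 0.74 [268. 202.] med [555.  17.  32.] lo [531.  -4.   3.] hi [576.  46.  55.] [58. 32. 71.]
cup_middle 0.58 [232. 238.] med [395. -45.  31.] lo [373. -61.   3.] hi [416. -12.  54.] [91. 16. 14.]
cup_middle 0.53 [282. 223.] med [559. -65.  31
[... 1410 characters left out ...]
90.] lo [651.  38.  60.] hi [707.  83. 115.] [53. 53. 52.]
camera_stand 0.57 [346. 202.] med [685.  51.  13.] lo [647.  21.   2.] hi [731.  96. 113.] [42. 42. 43.]
camera_stand 0.3 [275. 160.] med [480. 172.  18.] lo [452. 129.  -1.] hi [512. 218.  38.] [67. 66. 66.]
drop_bottle 0.58 [292. 305.] med [ 636. -236.   55.] lo [ 616. -246.    4.] hi [ 652. -218.   82.] [34. 19. 13.]
beaker 0.78 [342. 141.] med [630. 239.  43.] lo [606. 227.  -0.] hi [654. 279.  69.] [103. 101.  95.]
weight_50 0.8 [166. 325.] med [ 401. -341.   22.] lo [ 384. -351.    0.] hi [ 411. -325.   40.] [106.  95.  72.]
weight_50 0.72 [339. 141.] med [630. 238.  43.] lo [607. 227.   3.] hi [652. 279.  68.] [102. 100.  95.]
```

View pics/scene.png

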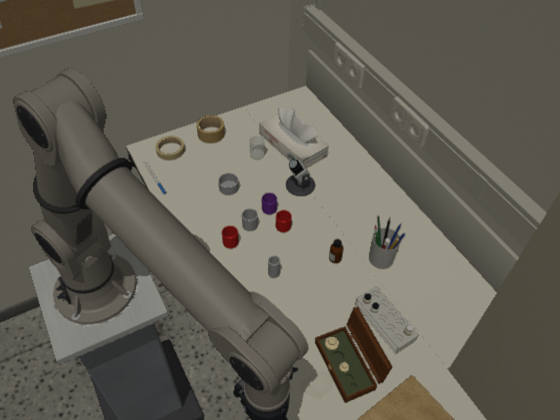

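View pics/side.png

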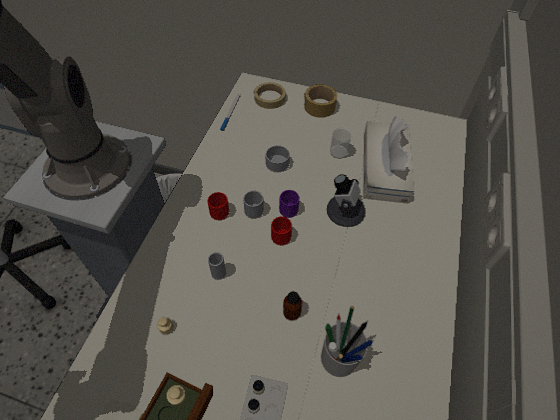

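The scene picture shows the steel large cup at (228,184), the middle cup at (249,220) and the small cup at (274,266). The decoys are purple at (269,203) and red at (230,237) and (284,221). The camera is at (300,178), the bottle at (336,251) and the beaker at (257,148). The brass weight shows only in the side view, at (166,325). The tool can't be tilted directly, so I'll test what happens at the edge of its reach.

Request:
jog_arm([
  [0,0,-70],
  [0,0,-70],
  [0,0,-70],
  [0,0,-70],
  [0,0,-70],
  [0,0,-70],
  [0,0,-70],
  [0,0,-70],
  [0,0,-70],
  [0,0,-70],
  [0,0,-70],
  [0,0,-70],
  [0,0,-70],
  [0,0,-70],
  [0,0,-70],
  [0,0,-70],
], turn=[0,0,0,0,0,0,0,0,0,0,0,0,0,0,0,0])

```text
time: 2.23
tcp_pos: [188.2, -564.1, 638.5]
eef_rot: [3.052, 0.496, 0.013]
ft_force: [-0.9, 0.2, -0.2]
finger_gap: 85.2
gripper_force: 0.0
```

```bash
python3 - <<'E'
from h import *
s=robot.observe(); print(s['tcp_pos'],s['time'],np.round(s['joint_positions'],3)); print(R.from_rotvec(s['eef_rot']).as_matrix().round(3))
p,d=robot.snapshot('scene'); i=robot.camera_info('scene'); save('scene2',p)
# table plane extents and precise geometry
v,u=np.nonzero(d>0); P=world('scene',np.c_[u,v],d[v,u],i); m=abs(P[:,2])<6
Q=P[m]; 
for y in range(-700,700,100):
    k=abs(Q[:,1]-y)<10
    if k.sum()>20: print(y,np.percentile(Q[k,0],[0.5,99.5]).round(), end=' ')
for x in range(350,900,100):
    k=abs(Q[:,0]-x)<10
    if k.sum()>20: print('x',x,np.percentile(Q[k,1],[0.5,99.5]).round(), end=' ')
from scipy.optimize import least_squares
def fit(cx,cy,r,h,zlo=0):
    m=(np.hypot(P[:,0]-cx,P[:,1]-cy)<r+18)&(P[:,2]>h-6)&(P[:,2]<h+6); A=P[m][:,:2]
    f=least_squares(lambda q:np.hypot(A[:,0]-q[0],A[:,1]-q[1])-(r-1.2),[cx,cy],loss='soft_l1'); print(f.x.round(1),len(A))
print()
fit(481,160,32,38);fit(473,-6,24,53);fit(455,-191,16.5,68)
E
```

```text
[ 188.23185895 -564.07183336  638.47503769] 2.2333 [ 0.985  0.305  0.325  0.804 -0.109  1.995 -0.002]
[[ 0.948  0.316  0.017]
 [ 0.317 -0.947 -0.047]
 [ 0.001  0.05  -0.999]]
-700 [629. 707.] -600 [361. 815.] -500 [255. 966.] -400 [254. 968.] -300 [255. 967.] -200 [255. 967.] -100 [-146.  967.] 0 [-147.  966.] 100 [-146.  967.] 200 [252. 971.] 300 [254. 968.] 400 [253. 973.] 500 [253. 970.] x 350 [-589.  422.] x 450 [-632. -100.] x 550 [-618.  109.] x 650 [-754.  234.] x 750 [-621.  409.] x 850 [-581.  494.] 
[481. 160.] 0
[473.  -6.] 0
[ 455.3 -190.8] 54
```

```bash
cat >> h.py <<'E'
from scipy.optimize import least_squares
def cloud(cam):
    p,d=robot.snapshot(cam); i=robot.camera_info(cam); v,u=np.nonzero(d>0)
    return p,d,world(cam,np.c_[u,v],d[v,u],i),np.c_[u,v],i
def fitrim(P,cx,cy,r,h,tol=5):
    m=(np.hypot(P[:,0]-cx,P[:,1]-cy)<r+15)&(P[:,2]>h-tol)&(P[:,2]<h+tol); A=P[m][:,:2]
    if len(A)<5: return None,len(A)
    f=least_squares(lambda q:np.hypot(A[:,0]-q[0],A[:,1]-q[1])-(r-1.2),[cx,cy],loss='soft_l1'); return f.x.round(1),len(A)
E
python3 - <<'E'
from h import *
p,d,P,uv,i=cloud('side')
for a in [(481,160,32,38),(473,-6,24,53),(455,-191,16.5,68)]: print(fitrim(P,*a))
Q=P[abs(P[:,2])<6]
for x in range(300,950,100):
    k=abs(Q[:,0]-x)<12; print(x,np.percentile(Q[k,1],[.3,99.7]).round())
m=(P[:,0]>620)&(P[:,0]<760)&(P[:,1]>-20)&(P[:,1]<130)&(P[:,2]>3); 
np.save('cam_side.npy',P[m])
st=P[m]; st=st[(st[:,2]<14)&(st[:,2]>6)]; print('foot z',st[:,2].min(),st.min(0),st.max(0),len(st))
print(fitrim(P,690,60,48,10,4))
save('sidecrop',cv2.resize(p[110:330,190:460],None,fx=2.7,fy=2.7,interpolation=cv2.INTER_CUBIC))
E
```

```text
(array([481.6, 161.1]), 88)
(array([472.6,  -5.5]), 79)
(array([ 453.8, -189.8]), 64)
300 [-548.  659.]
400 [-516.  659.]
500 [-423.  662.]
600 [-452.  660.]
700 [-421.  658.]
800 [-390.  659.]
900 [-359.  660.]
foot z 6.002846428397902 [642.78901831  16.61055272   6.00284643] [758.99240602 125.40890451  13.88468598] 620
(array([685.1,  82.9]), 581)
```

View pics/sidecrop.png

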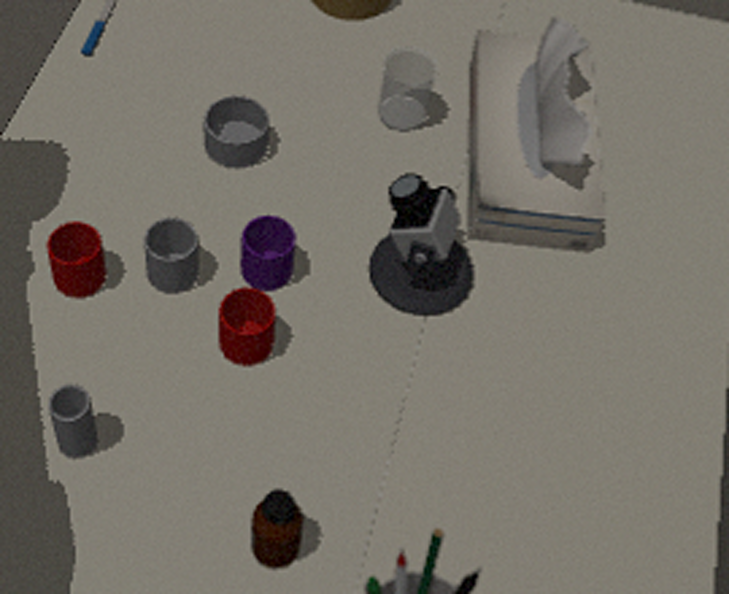

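The cropped side picture shows the large cup at (237,132), the middle at (172,255), the small at (74,420), and the lens at (408,188), tilted up toward the robot.

Request:
jog_arm([
  [20,-20,20],
  [20,-20,20],
  [20,-20,20],
  [20,-20,20],
  [20,-20,20],
  [20,-20,20],
  [20,-20,20],
  [20,-20,20],
  [20,-20,20],
], turn=[0,0,0,0,0,0,0,0,0])

```text
time: 3.08
tcp_pos: [319.8, -315.9, 424.4]
eef_rot: [3.055, 0.509, 0.008]
ft_force: [-0.2, 0.8, -0.5]
finger_gap: 85.3
gripper_force: 0.0
```

```bash
python3 - <<'E'
from h import *
s=robot.observe(); print(s['tcp_pos'],s['time'],np.round(s['joint_positions'],3)); print(R.from_rotvec(s['eef_rot']).as_matrix().round(3))
E
```

```text
[ 319.78255188 -315.9472281   424.42025352] 3.0833 [ 0.598 -0.083  0.06   1.686  0.031  1.502 -0.584]
[[ 0.946  0.324  0.012]
 [ 0.324 -0.945 -0.043]
 [-0.002  0.045 -0.999]]
```

```bash
cat >> h.py <<'E'
def to(*T):
    s=robot.observe(); M=R.from_rotvec(s['eef_rot']).as_matrix(); print('tcp',s['tcp_pos'].round(1) if hasattr(s['tcp_pos'],'round') else s['tcp_pos'],'z',M[:,2].round(3),'x',M[:,0].round(3),'t',s['time'])
    for t in T: print(t,(M.T@(np.array(t,float)-s['tcp_pos'])/10).round(2))
E
python3 -c "
from h import *
to((472.6,-5.5,130),(472.6,-5.5,30))"
```

```text
tcp [ 319.8 -315.9  424.4] z [ 0.012 -0.043 -0.999] x [ 0.946  0.324 -0.002] t 3.0833
(472.6, -5.5, 130) [ 24.59 -25.7   28.27]
(472.6, -5.5, 30) [ 24.61 -26.14  38.26]
```

Request:
jog_arm([
  [24.6,-25.7,28.3],
  [24.6,-25.7,28.3],
  [24.6,-25.7,28.3],
  [24.6,-25.7,28.3],
  [24.6,-25.7,28.3],
  [24.6,-25.7,28.3],
  [24.6,-25.7,28.3],
  [24.6,-25.7,28.3],
  [24.6,-25.7,28.3],
  [24.6,-25.7,28.3],
  [24.6,-25.7,28.3],
  [24.6,-25.7,28.3],
  [24.6,-25.7,28.3],
  [24.6,-25.7,28.3],
], turn=[0,0,0,0,0,0,0,0,0,0,0,0,0,0])

```text
time: 4.25
tcp_pos: [475.0, -15.6, 132.9]
eef_rot: [3.05, 0.494, 0.012]
ft_force: [0.9, -0.8, -0.2]
finger_gap: 85.6
gripper_force: 0.0
```

```bash
python3 - <<'E'
from h import *
p,d,P,uv,i=cloud('wrist')
save('w1',p); print(fitrim(P,472.6,-5.5,24,53))
to((472.6,-5.5,30))
E
```

```text
(array([474.4,  -4.5]), 873)
tcp [475.3 -16.2 133.5] z [ 0.017 -0.05  -0.999] x [0.949 0.315 0.   ] t 4.3
(472.6, -5.5, 30) [ 0.08 -1.64 10.28]
```

View pics/w1.png

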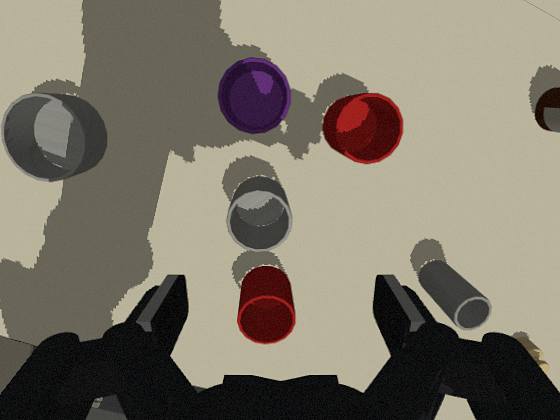

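The wrist view shows the middle cup at (260,215), with the decoys purple at (255,95) and red at (365,128) and (267,305). The large cup is at (50,137) and the small one at (455,290).

Request:
jog_arm([
  [0.2,-1.7,0],
  [0.2,-1.7,4],
  [0.2,-1.7,7.5],
  [0.2,-1.7,10.3],
  [0.2,-1.7,10.3],
  [0.2,-1.7,10.3],
], turn=[0,0,0,0,0,0])

```text
time: 4.8
tcp_pos: [472.8, -4.5, 29.5]
eef_rot: [3.05, 0.492, 0.011]
ft_force: [0.2, 0.7, -0.2]
finger_gap: 85.3
gripper_force: 0.0
```

```bash
python3 -c "
from h import *
to((474,-5,30))"
```

```text
tcp [472.8  -4.5  29.5] z [ 0.015 -0.05  -0.999] x [ 0.949  0.314 -0.001] t 4.8
(474, -5, 30) [ 0.1   0.09 -0.05]
```

Good. I'll close the gripper and then lift.

Request:
jog_arm([
  [0,0,0],
  [0,0,0],
  [0,0,0],
  [0,0,0],
  [0,0,0],
  [0,0,0],
  [0,0,0],
  [0,0,0],
  [0,0,-4],
  [0,0,-8],
  [0,0,-8],
], turn=[0,0,0,0,0,0,0,0,0,0,0], grip=1, grip_force=30)

```text
time: 5.72
tcp_pos: [477.5, 2.0, 116.4]
eef_rot: [3.048, 0.495, 0.035]
ft_force: [0.5, 0.8, -1.9]
finger_gap: 45.2
gripper_force: 33.0
```

```bash
python3 - <<'E'
from h import *
p,d,P,uv,i=cloud('wrist')
save('w2',p); print(fitrim(P,481.6,161.1,32,38)); m=(abs(P[:,0]-474)<25)&(abs(P[:,1]+5)<25); print(np.percentile(P[m][:,2],[5,50,90,95,99]).round(1))
to((482,161,110),(482,161,60))
E
```

```text
(array([480. , 161.4]), 1163)
[ -3.3 134.9 198.7 201.5 207.3]
tcp [475.8   1.5 113.8] z [ 0.027 -0.049 -0.998] x [0.949 0.317 0.01 ] t 5.7667
(482, 161, 110) [  5.63 -14.94  -0.39]
(482, 161, 60) [  5.58 -15.22   4.61]
```

Request:
jog_arm([
  [5.6,-15,-0.4],
  [5.6,-15,-0.4],
  [5.6,-15,-0.4],
  [5.6,-15,-0.4],
  [5.6,-15,-0.4],
  [5.6,-15,-0.4],
  [5.6,-15,-0.4],
  [5.6,-15,-0.4],
], turn=[0,0,0,0,0,0,0,0])

```text
time: 6.43
tcp_pos: [477.2, 158.9, 104.9]
eef_rot: [3.05, 0.492, 0.011]
ft_force: [-0.2, -0.7, -1.0]
finger_gap: 45.5
gripper_force: 33.0
```

```bash
python3 - <<'E'
from h import *
p,d,P,uv,i=cloud('side')
sv=p[110:330,190:460]
m=(np.hypot(P[:,0]-481,P[:,1]-161)<60)&(P[:,2]>40)&(P[:,2]<150)
save('s2',cv2.resize(sv,None,fx=2.7,fy=2.7))
print(fitrim(P,481,161,32,38))
to((481.3,161.2,45))
E
```

```text
(array([481.4, 160.9]), 72)
tcp [477.4 158.8 105.1] z [ 0.016 -0.051 -0.999] x [ 0.95   0.314 -0.001] t 6.4833
(481.3, 161.2, 45) [ 0.45 -0.42  5.99]
```

View pics/s2.png

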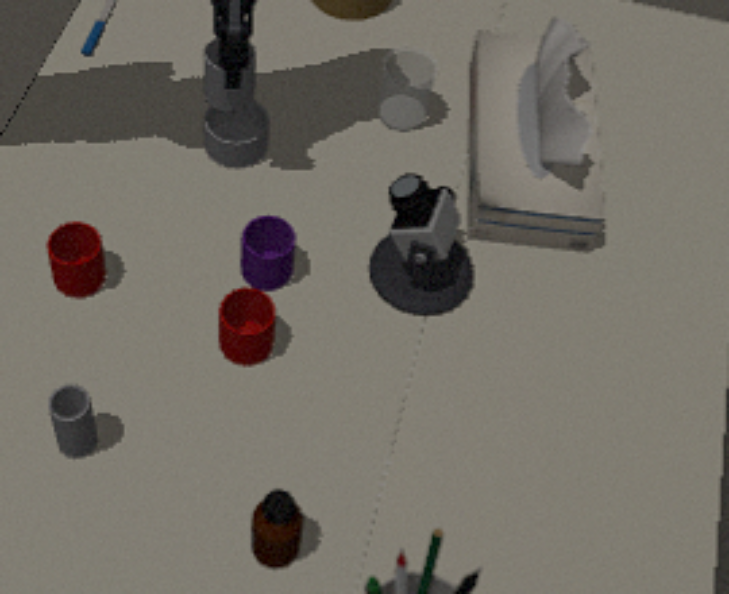

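The side picture shows the middle cup held upright above the large cup at (235,100). Lowering it now.

Request:
jog_arm([
  [0.4,-0.5,2],
  [0.4,-0.5,4],
  [0.4,-0.5,5],
  [0.4,-0.5,6],
  [0.4,-0.5,6.2],
  [0.4,-0.5,6.2],
  [0.4,-0.5,6.2],
], turn=[0,0,0,0,0,0,0])

```text
time: 7.07
tcp_pos: [481.3, 163.8, 43.8]
eef_rot: [3.051, 0.494, 0.014]
ft_force: [0.3, -0.5, -0.5]
finger_gap: 45.4
gripper_force: 32.9
```

```bash
python3 -c "
from h import *
to((480.8,162.5,41))"
```

```text
tcp [481.3 163.8  43.8] z [ 0.017 -0.049 -0.999] x [0.949 0.316 0.001] t 7.0667
(480.8, 162.5, 41) [-0.09  0.09  0.28]
```

Request:
jog_arm([
  [0,0.1,0.4],
  [0,0.1,0.4],
], turn=[0,0])

```text
time: 7.23
tcp_pos: [481.5, 162.4, 39.5]
eef_rot: [3.05, 0.495, 0.014]
ft_force: [-0.3, 0.0, -0.8]
finger_gap: 45.2
gripper_force: 32.9
```

Request:
jog_arm([
  [0,0,0],
  [0,0,0],
  [0,0,0],
  [0,0,0],
  [0,0,-4],
  [0,0,-8],
  [0,0,-12],
], turn=[0,0,0,0,0,0,0], grip=-1)

```text
time: 7.82
tcp_pos: [478.4, 168.5, 160.1]
eef_rot: [3.05, 0.496, 0.01]
ft_force: [0.9, -0.1, -0.2]
finger_gap: 85.5
gripper_force: 0.0
```

```bash
python3 - <<'E'
from h import *
p,d,P,uv,i=cloud('wrist')
save('w3',p); print(fitrim(P,481,161,32,38,4),fitrim(P,481,161,24,56,4),fitrim(P,455,-190,16.5,68))
to((454.5,-190,170),(454.5,-190,46))
E
```

```text
(array([492.1, 167.5]), 425) (array([487.9, 166.1]), 319) (None, 0)
tcp [483.5 171.6 168.6] z [ 0.029 -0.044 -0.999] x [0.948 0.317 0.014] t 7.8667
(454.5, -190, 170) [-14.22  33.35   1.39]
(454.5, -190, 46) [-14.39  32.71  13.77]
```

View pics/w3.png

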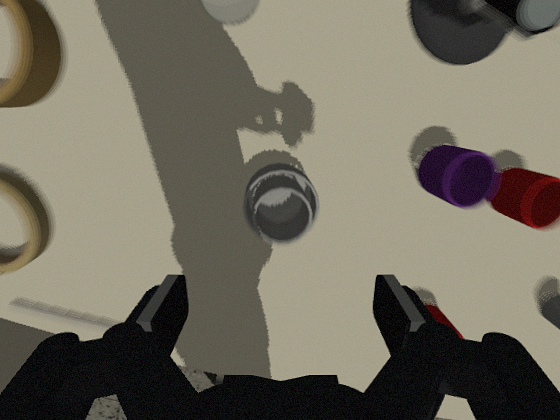

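The middle cup sits inside the large one at (280,205). Next is the small cup.

Request:
jog_arm([
  [-13.7,33.2,2.5],
  [-13.7,33.2,2.5],
  [-13.7,33.2,2.5],
  [-13.7,33.2,2.5],
  [-13.7,33.2,2.5],
  [-13.7,33.2,2.5],
  [-13.7,33.2,2.5],
  [-13.7,33.2,2.5],
  [-13.7,33.2,2.5],
  [-13.7,33.2,2.5],
  [-13.7,33.2,2.5],
  [-13.7,33.2,2.5],
], turn=[0,0,0,0,0,0,0,0,0,0,0,0])

```text
time: 8.87
tcp_pos: [454.7, -189.6, 151.4]
eef_rot: [3.051, 0.496, 0.013]
ft_force: [-0.0, -0.7, 0.1]
finger_gap: 85.4
gripper_force: 0.0
```

```bash
python3 - <<'E'
from h import *
p,d,P,uv,i=cloud('wrist'); print(fitrim(P,455,-190,16.5,68))
p,d,P,uv,i=cloud('side'); print('nest',fitrim(P,481,161,32,38,4),fitrim(P,481,161,24,56,4))
to((455,-190,46))
E
```

```text
(array([ 455.6, -188. ]), 535)
nest (array([481.3, 161.9]), 124) (array([479.2, 160.5]), 64)
tcp [ 455.  -188.8  151.4] z [ 0.017 -0.049 -0.999] x [0.948 0.319 0.   ] t 8.9667
(455, -190, 46) [-0.04 -0.43 10.53]
```

Request:
jog_arm([
  [0,-0.5,3],
  [0,-0.5,6],
  [0,-0.5,9],
  [0,-0.5,10.5],
  [0,-0.5,10.5],
  [0,-0.5,10.5],
], turn=[0,0,0,0,0,0])

```text
time: 9.47
tcp_pos: [454.7, -189.5, 46.0]
eef_rot: [3.051, 0.499, 0.011]
ft_force: [0.2, -0.7, -0.2]
finger_gap: 85.6
gripper_force: 0.0
```

Request:
jog_arm([
  [0,0,0],
  [0,0,0],
  [0,0,0],
  [0,0,0],
  [0,0,0],
  [0,0,0],
  [0,0,0],
  [0,0,0],
  [0,0,0],
  [0,0,-4],
  [0,0,-8],
  [0,0,-10],
  [0,0,-10],
  [0,0,-10],
], turn=[0,0,0,0,0,0,0,0,0,0,0,0,0,0], grip=1, grip_force=30)

```text
time: 10.63
tcp_pos: [453.7, -186.4, 147.3]
eef_rot: [3.049, 0.495, 0.017]
ft_force: [-0.5, -0.2, -1.5]
finger_gap: 31.9
gripper_force: 30.1
```

```bash
python3 - <<'E'
from h import *
to((478.6,163,150),(478.6,163,50))
E
```

```text
tcp [ 453.7 -186.4  147.3] z [ 0.019 -0.05  -0.999] x [0.949 0.316 0.002] t 10.6333
(478.6, 163, 150) [ 13.41 -32.3   -1.99]
(478.6, 163, 50) [ 13.39 -32.84   8.  ]
```

Request:
jog_arm([
  [13.4,-32.4,-2],
  [13.4,-32.4,-2],
  [13.4,-32.4,-2],
  [13.4,-32.4,-2],
  [13.4,-32.4,-2],
  [13.4,-32.4,-2],
  [13.4,-32.4,-2],
  [13.4,-32.4,-2],
  [13.4,-32.4,-2],
  [13.4,-32.4,-2],
  [13.4,-32.4,-2],
  [13.4,-32.4,-2],
], turn=[0,0,0,0,0,0,0,0,0,0,0,0])

```text
time: 11.63
tcp_pos: [476.5, 162.4, 147.6]
eef_rot: [3.049, 0.493, 0.007]
ft_force: [0.3, -0.5, -0.8]
finger_gap: 32.0
gripper_force: 30.1
```

```bash
python3 - <<'E'
from h import *
for c in ('side','scene'):
    p,d,P,uv,i=cloud(c); print(c,fitrim(P,480,161,32,38,4),fitrim(P,480,161,24,56,4))
    # held small cup points, z 108..130
    m=(np.hypot(P[:,0]-479,P[:,1]-163)<30)
    for a,b in((103,112),(112,121),(121,130)):
        k=m&(P[:,2]>a)&(P[:,2]<b); A=P[k][:,:2]
        if len(A)>6: print(a,least_squares(lambda q:np.hypot(A[:,0]-q[0],A[:,1]-q[1])-16.5,[479,163],loss='soft_l1').x.round(1),len(A))
to((479,163.3,58),(479,163.3,55))
E
```

```text
side (array([481.6, 162. ]), 114) (array([479.2, 160.4]), 61)
103 [474.9 164.3] 33
112 [475.1 163.5] 38
121 [475.  163.6] 31
scene (array([481.9, 158.7]), 83) (array([479.6, 157.3]), 37)
103 [477.1 161.2] 26
112 [475.9 161.5] 18
121 [475.7 161.1] 27
tcp [477.1 161.9 148.3] z [ 0.015 -0.051 -0.999] x [ 0.95   0.314 -0.002] t 11.7333
(479, 163.3, 58) [ 0.25 -0.55  9.02]
(479, 163.3, 55) [ 0.25 -0.56  9.31]
```

Request:
jog_arm([
  [0.3,0.3,2],
  [0.3,0.2,3.5],
  [0.3,0.1,5],
  [0.3,0,6.5],
  [0.3,0,6.5],
  [0.3,0,6.5],
], turn=[0,0,0,0,0,0])

```text
time: 12.23
tcp_pos: [480.9, 160.4, 83.8]
eef_rot: [3.05, 0.492, 0.01]
ft_force: [-0.1, -0.2, -0.8]
finger_gap: 32.0
gripper_force: 30.1
```

```bash
python3 - <<'E'
from h import *
print(robot.observe()['ft_force'])
for c in ('side','scene'):
    p,d,P,uv,i=cloud(c); print(c,fitrim(P,480,161,32,38,4))
    m=(np.hypot(P[:,0]-479,P[:,1]-163)<30)
    for a,b in((62,70),(70,82),(82,92)):
        k=m&(P[:,2]>a)&(P[:,2]<b); A=P[k][:,:2]
        if len(A)>6: print(a,least_squares(lambda q:np.hypot(A[:,0]-q[0],A[:,1]-q[1])-16.5,[479,163],loss='soft_l1').x.round(1),len(A))
    if c=='side': save('s3',cv2.resize(p[120:190,240:320],None,fx=7,fy=7))
to((479.5,160,58),(479,161,55))
E
```

```text
[-0.08082926 -0.20964107 -0.83882699]
side (array([480.6, 165.3]), 88)
62 [479.8 161.5] 27
70 [479.7 161.1] 27
82 [483.4 151.8] 20
scene (array([483.4, 160.8]), 74)
62 [482.8 159.6] 23
70 [482.  159.3] 26
82 [482.8 157.5] 33
tcp [482.1 161.5  85.2] z [ 0.018 -0.049 -0.999] x [0.949 0.315 0.001] t 12.3333
(479.5, 160, 58) [-0.3  -0.08  2.72]
(479, 161, 55) [-0.32 -0.21  3.01]
```

View pics/s3.png

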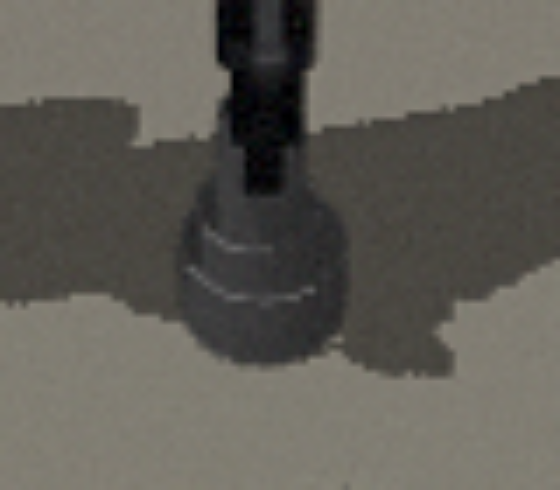

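The small cup has entered the middle cup without contact. I'll lower it the rest of the way and release.

Request:
jog_arm([
  [-0.1,0,1],
  [-0.1,-0.1,2],
  [-0.1,-0.1,2.7],
  [-0.1,-0.1,2.7],
  [-0.1,-0.1,2.7],
], turn=[0,0,0,0,0])

```text
time: 12.75
tcp_pos: [480.4, 161.4, 56.8]
eef_rot: [3.05, 0.496, 0.012]
ft_force: [0.2, -0.5, -1.5]
finger_gap: 32.0
gripper_force: 30.1
```

Request:
jog_arm([
  [0,0,0],
  [0,0,0],
  [0,0,0],
  [0,0,0],
  [0,0,-3],
  [0,0,-6],
  [0,0,-8],
  [0,0,-8],
  [0,0,-8],
  [0,0,-8],
], turn=[0,0,0,0,0,0,0,0,0,0], grip=-1)

```text
time: 13.58
tcp_pos: [478.7, 164.8, 136.6]
eef_rot: [3.05, 0.495, 0.011]
ft_force: [0.2, 0.1, 0.2]
finger_gap: 85.6
gripper_force: 0.0
```

```bash
python3 - <<'E'
from h import *
p,d,P,uv,i=cloud('wrist'); save('w4',p)
for r,h in((32,38),(24,56),(16.5,74)): print(fitrim(P,481,161,r,h,4))
p,d,P,uv,i=cloud('side');
for r,h in((32,38),(24,56),(16.5,74)): print(fitrim(P,481,161,r,h,4))
# camera pose: use head points from side & scene
np.save('cs.npy',P)
print([ (r['score'],r['at']) for r in robot.silhouettes('side','camera_head')[:2]])
C=[]
for c in('side','scene'):
    p,d,P,uv,i=cloud(c)
    m=(P[:,0]>630)&(P[:,0]<760)&(P[:,1]>-20)&(P[:,1]<115)&(P[:,2]>5)
    Q=P[m];U=uv[m];col=p[U[:,1],U[:,0]]; np.savez(f'cam_{c}.npz',Q=Q,U=U,col=col)
    f=Q[(Q[:,2]>4)&(Q[:,2]<16)]; print(c,'foot',len(f),np.percentile(f,[1,99],axis=0).round(1).tolist(), 'top',Q[Q[:,2]>95].mean(0).round(1),Q[:,2].max())
    f=Q[(Q[:,2]>4)&(Q[:,2]<20)][:,:2]
    e=least_squares(lambda q:np.maximum(np.hypot(f[:,0]-q[0],f[:,1]-q[1])-q[2],0)*3+0.02*q[2],[685,58,48]); print(e.x)
    x0,y0=U.min(0); x1,y1=U.max(0); print(x0,y0,x1,y1)
    save('cam_'+c,cv2.resize(p[y0-5:y1+6,x0-5:x1+6],None,fx=6,fy=6,interpolation=cv2.INTER_CUBIC))
a=cv2.imread('pics/cam_side.png');b=cv2.imread('pics/cam_scene.png');print(a.shape,b.shape)
H=max(a.shape[0],b.shape[0]);W=np.zeros((H,a.shape[1]+b.shape[1],3),np.uint8);W[:a.shape[0],:a.shape[1]]=a;W[:b.shape[0],a.shape[1]:]=b
cv2.imwrite('pics/cams.png',cv2.resize(W,None,fx=min(1,790/W.shape[1],590/H),fy=min(1,790/W.shape[1],590/H)))
to()
E
```

```text
(array([481.3, 162.1]), 980)
(array([479.6, 161.7]), 875)
(array([479.4, 164.1]), 577)
(array([480.7, 164.5]), 100)
(array([479.2, 161.2]), 80)
(array([478.7, 162.3]), 43)
[(0.59, [345.3, 191.6])]
side foot 628 [[645.3, 19.5, 5.2], [733.3, 97.0, 12.8]] top [666.1  62.3 106.3] 116.98190965387175
[693.28676698  70.48916661  54.98908325]
327 174 365 225
scene foot 348 [[643.6, 2.4, 5.2], [734.0, 103.5, 15.1]] top [664.2  60.5 106.3] 119.74844039707205
[699.76092127  57.33799896  73.28071721]
283 160 319 201
(372, 294, 3) (312, 282, 3)
tcp [478.7 165.  136.3] z [ 0.015 -0.05  -0.999] x [ 0.949  0.316 -0.002] t 13.8333
```

View pics/cams.png

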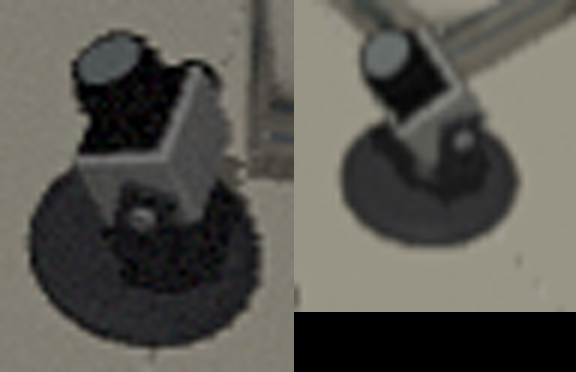

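The nest is complete: all three rim heights match and the rims are concentric. In the enlarged views the lens disc is at (110,60) on the side half and (388,55) on the scene half. I'll take one close wrist look at the camera to measure its pose.

Request:
jog_arm([
  [0,0,-12],
  [12.5,14,-12],
  [12.5,14,-12],
  [12.5,14,-12],
  [12.5,14,-12],
  [12.5,14,-12],
  [12.5,14,-12],
  [12.5,14,-12],
  [12.5,14,-12],
  [12.5,14,-12],
], turn=[0,0,0,0,0,0,0,0,0,0])

```text
time: 14.67
tcp_pos: [638.6, 79.4, 263.2]
eef_rot: [3.05, 0.499, 0.009]
ft_force: [1.2, 0.4, -0.4]
finger_gap: 85.1
gripper_force: 0.0
```

```bash
python3 - <<'E'
from h import *
to()
p,d,P,uv,i=cloud('wrist'); save('w5',p); np.savez('w5.npz',p=p,d=d,T=i['world_from_camera'])
print({k:i[k] for k in('fx','cx','cy','dist_coeffs')})
T=np.array(i['world_from_camera']);print(T.round(3).tolist())
m=(P[:,0]>600)&(P[:,0]<780)&(P[:,1]>-30)&(P[:,1]<125)&(P[:,2]>98); print(P[m].mean(0),m.sum(),uv[m].mean(0))
E
```

```text
tcp [638.6  79.4 263.2] z [ 0.014 -0.049 -0.999] x [ 0.948  0.318 -0.002] t 14.6667
{'fx': 325.7300502651163, 'cx': 280.16300993553125, 'cy': 214.58600280268584, 'dist_coeffs': array([-0.07337417,  0.        ,  0.        ,  0.        ,  0.        ])}
[[0.319, -0.906, -0.278, 711.577], [-0.946, -0.289, -0.145, 112.07], [0.051, 0.309, -0.95, 404.95], [0.0, 0.0, 0.0, 1.0]]
[655.23838397  65.85547557 326.46075968] 29915 [352.63553401 366.78709677]
```

View pics/w5.png

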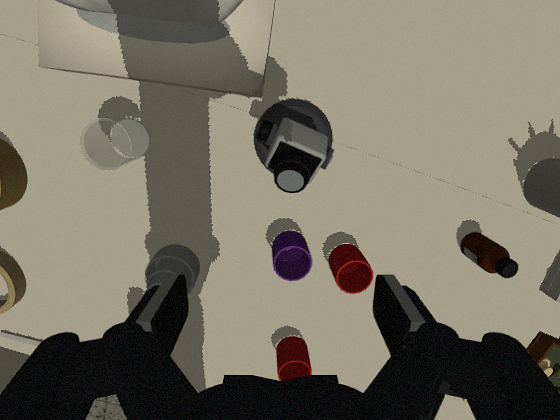

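The close view shows the lens disc at (290,181) and the foot centred at about (293,140). I'll fit both.

```bash
python3 - <<'E'
from h import *
z=np.load('w5.npz'); p,d,T=z['p'],z['d'],z['T']; i=dict(robot.camera_info('wrist')); i['world_from_camera']=T
g=p.astype(int).sum(2)/3
vv,uu=np.mgrid[150:215,255:330]
pts=world('wrist',np.c_[uu.ravel(),vv.ravel()],d[vv,uu].ravel(),i)
# lens glass: connected comp of similar gray around the centre
m=np.zeros((422,562),np.uint8); _,_,m,_=cv2.floodFill(cv2.GaussianBlur(p,(3,3),0).copy(),m,(290,181),(255,0,0),(14,)*3,(14,)*3,4|cv2.FLOODFILL_FIXED_RANGE|cv2.FLOODFILL_MASK_ONLY)
m=m[1:-1,1:-1]>0; v,u=np.nonzero(m); print('glass',m.sum(),u.min(),u.max(),v.min(),v.max(),u.mean(),v.mean())
c=np.array(cv2.fitEllipse(max(cv2.findContours(m.astype(np.uint8),0,1)[0],key=len))[0]); print('ell',cv2.fitEllipse(max(cv2.findContours(m.astype(np.uint8),0,1)[0],key=len)))
me=cv2.erode(m.astype(np.uint8),np.ones((3,3)))>0; me&=d>0
v,u=np.nonzero(me);Q=world('wrist',np.c_[u,v],d[me],i)
q=Q.mean(0); n=np.linalg.svd(Q-q)[2][2]; n*=np.sign(n[2]); print('plane centre',q,'n',n,'elev',np.degrees(np.arcsin(n[2])),'yaw(of -xy)',np.degrees(np.arctan2(-n[1],-n[0])),'rms',((Q-q)@n).std())
# foot: dark points by height
v,u=np.nonzero(d>0); P=world('wrist',np.c_[u,v],d[v,u],i)
k=(u>240)&(u<345)&(v>85)&(v<185); Pk=P[k]; gk=g[v[k],u[k]]
f=Pk[(Pk[:,2]>4)&(Pk[:,2]<20)&(gk<75)]; print('foot z',np.percentile(f[:,2],[5,50,95]),len(f))
# outer boundary: min enclosing circle of foot top
h=np.median(f[:,2]); f=f[abs(f[:,2]-h)<4]; print(cv2.minEnclosingCircle(f[:,:2].astype(np.float32)))
th=np.arctan2(f[:,1]-60,f[:,0]-690)
from scipy.spatial import ConvexHull
hp=f[ConvexHull(f[:,:2]).vertices][:,:2]
s=least_squares(lambda a:np.hypot(hp[:,0]-a[0],hp[:,1]-a[1])-48,[690,60],loss='soft_l1').x; print('foot c',s)
a=q[:2]-s; print('yaw from foot->lens',np.degrees(np.arctan2(-a[1],-a[0])),np.hypot(*a))
for nm in('side','scene'):
    zz=np.load(f'cam_{nm}.npz');Q=zz['Q'];col=zz['col'].mean(1);k=(np.linalg.norm(Q-q,axis=1)<14)&(col>60);
    print(nm,Q[k].mean(0).round(1),k.sum())
E
```

```text
glass 391 278 302 171 190 290.0460358056266 180.24040920716112
ell ((290.0461120605469, 180.24484252929688), (18.59966468811035, 24.668243408203125), 99.89534759521484)
plane centre [659.73441212  68.97816216 110.04129357] n [-0.51560439  0.04158935  0.85581683] elev 58.85009175448647 yaw(of -xy) -4.611571017571671 rms 0.5524169905842766
foot z [ 5.59490204  9.67961987 11.60919518] 1821
((705.7357788085938, 81.7662353515625), 61.043663024902344)
foot c [691.49084887  68.91174888]
yaw from foot->lens -0.11982437710142708 31.756506202097125
side [659.   68.5 109.3] 56
scene [660.1  68.  109.2] 44
```

```bash
python3 - <<'E'
from h import *
z=np.load('w5.npz'); p,d,T=z['p'],z['d'],z['T']; i=dict(robot.camera_info('wrist'))
K=np.array([[i['fx'],0,i['cx']],[0,i['fy'],i['cy']],[0,0,1.]]); Ti=np.linalg.inv(T); g=cv2.GaussianBlur(p,(3,3),0).astype(float).mean(2)
def proj(X): return cv2.projectPoints(X.astype(float),cv2.Rodrigues(Ti[:3,:3])[0],Ti[:3,3],K,i['dist_coeffs'])[0][:,0]
def samp(X):
    q=proj(X).astype(np.float32); return cv2.remap(g.astype(np.float32),q[:,0].reshape(1,-1),q[:,1].reshape(1,-1),1)[0]
th=np.linspace(0,2*np.pi,180,endpoint=False)
def ring(c,r,h): return np.c_[c[0]+r*np.cos(th),c[1]+r*np.sin(th),np.full(180,h)]
best=max(((np.clip(samp(ring((x,y),49.5,10))-samp(ring((x,y),46.5,10)),0,40).mean(),x,y) for x in np.arange(680,705,.5) for y in np.arange(55,80,.5)))
print('foot',best)
L=np.array([659.7,68.8]); a=L-np.array(best[1:]); print('yaw',np.degrees(np.arctan2(-a[1],-a[0])),np.hypot(*a))
# RANSAC planes
rng=np.random.default_rng(0)
v,u=np.nonzero(d>0); P=world('wrist',np.c_[u,v],d[v,u],i|{'world_from_camera':T})
Q=P[(u>255)&(u<335)&(v>105)&(v<195)&(P[:,2]>25)&(P[:,2]<125)]
for _ in range(4):
    bi=None;bn=0
    for _ in range(1500):
        t=Q[rng.choice(len(Q),3,False)]; n=np.cross(t[1]-t[0],t[2]-t[0]); l=np.linalg.norm(n)
        if l<30: continue
        k=abs((Q-t[0])@(n/l))<1
        if k.sum()>bn: bn=k.sum();bi=k
    A=Q[bi];c=A.mean(0);n=np.linalg.svd(A-c)[2][2];n*=np.sign(n[2]); print(bn,c.round(),n.round(3)); Q=Q[~bi]
    if len(Q)<60: break
E
```

```text
foot (np.float32(32.953392), np.float64(689.0), np.float64(65.5))
yaw -6.426028055495733 29.485250550063117
870 [701.  66.  81.] [ 0.869 -0.078  0.489]
613 [661.  69. 110.] [-0.483  0.037  0.875]
383 [686.  70.  98.] [ 0.817 -0.029  0.575]
313 [679.  71.  91.] [-0.472  0.053  0.88 ]
```

```bash
python3 - <<'E'
from h import *
s=robot.observe(); print(np.round(s['joint_positions'],3))
to((480,167,150),(481.3,160.8,100),(481.3,160.8,9))
E
```

```text
[ 0.072  0.382 -0.391  1.509  0.202  1.284 -1.599]
tcp [638.6  79.5 263.5] z [ 0.014 -0.049 -0.999] x [ 0.948  0.319 -0.002] t 14.7167
(480, 167, 150) [-12.22 -13.92  10.67]
(481.3, 160.8, 100) [-12.28 -13.54  15.7 ]
(481.3, 160.8, 9) [-12.27 -14.01  24.78]
```

Request:
jog_arm([
  [-12.3,-13.9,11],
  [-12.3,-13.9,11],
  [-12.3,-13.9,11],
  [-12.3,-13.9,11],
  [-12.3,-13.9,11],
  [-12.3,-13.9,11],
  [-12.3,-13.9,11],
  [-12.3,-13.9,11],
  [-12.3,-13.9,11],
], turn=[0,0,0,0,0,0,0,0,0])

```text
time: 15.47
tcp_pos: [482.9, 165.2, 148.3]
eef_rot: [3.051, 0.494, 0.017]
ft_force: [-0.2, 0.8, -0.1]
finger_gap: 85.0
gripper_force: 0.0
```

```bash
python3 - <<'E'
from h import *
p,d,P,uv,i=cloud('wrist')
for r,h in((32,38),(24,56),(16.5,74)): print(fitrim(P,481,161,r,h,4))
to((481.3,161.0,9))
E
```

```text
(array([482.1, 162.2]), 903)
(array([480.3, 161.7]), 805)
(array([480.1, 164.1]), 539)
tcp [483.2 165.  148.4] z [ 0.019 -0.049 -0.999] x [0.949 0.315 0.003] t 15.5167
(481.3, 161.0, 9) [-0.34 -0.4  13.93]
```

Request:
jog_arm([
  [-0.3,0.1,3],
  [-0.3,0,6],
  [-0.3,-0.1,9],
  [-0.3,-0.3,11.5],
  [-0.3,-0.4,13.8],
  [-0.3,-0.4,13.8],
  [-0.3,-0.4,13.8],
], turn=[0,0,0,0,0,0,0])

```text
time: 16.1
tcp_pos: [480.1, 160.8, 9.0]
eef_rot: [3.05, 0.493, 0.011]
ft_force: [0.4, 1.1, 0.2]
finger_gap: 85.0
gripper_force: 0.0
```

Request:
jog_arm([
  [0,0,0],
  [0,0,0],
  [0,0,0],
  [0,0,0],
  [0,0,0],
  [0,0,0],
  [0,0,0],
], turn=[0,0,0,0,0,0,0], grip=1, grip_force=70)

```text
time: 16.68
tcp_pos: [481.6, 161.7, 11.9]
eef_rot: [3.05, 0.494, 0.02]
ft_force: [-0.8, -1.1, 7.9]
finger_gap: 60.3
gripper_force: 75.6
```

```bash
python3 - <<'E'
from h import *
s=robot.observe(); print(np.round(s['joint_positions'],3),s['ft_force'].round(1))
to((500,10,400),(500,10,700))
E
```

```text
[-0.117  0.455 -0.394  2.058  0.352  0.694 -2.001] [-0.8 -1.1  7.9]
tcp [481.6 161.7  11.9] z [ 0.021 -0.049 -0.999] x [0.949 0.316 0.005] t 16.6833
(500, 10, 400) [ -2.87  17.01 -37.98]
(500, 10, 700) [ -2.74  18.59 -67.93]
```

Request:
jog_arm([
  [0,0,-2],
  [0,0,-6],
  [0,0,-10],
  [0,2,-14],
  [0,6,-18],
  [0,10,-22],
  [0,14,-26],
  [-2,17,-30],
  [-2,17,-34],
  [-2,17,-38],
  [-2,17,-42],
  [-2,17,-46],
  [-2,17,-50],
  [-2,17,-54],
  [-2,17,-54],
], turn=[0,0,0,0,0,0,0,0,0,0,0,0,0,0,0])

```text
time: 17.93
tcp_pos: [503.8, 20.8, 561.0]
eef_rot: [3.05, 0.495, 0.017]
ft_force: [1.8, 0.4, -4.0]
finger_gap: 60.4
gripper_force: 78.8
```

```bash
python3 - <<'E'
from h import *
s=robot.observe(); print(np.round(s['joint_positions'],3),s['ft_force'].round(1))
to()
E
```

```text
[ 0.178  0.079 -0.376  1.24   0.084  1.818 -1.425] [ 1.8  0.4 -4. ]
tcp [503.8  20.8 561. ] z [ 0.019 -0.049 -0.999] x [0.949 0.316 0.003] t 17.9333
```

Request:
jog_arm([
  [0,0,-40],
  [0,0,-40],
  [0,0,-40],
  [0,0,-40],
  [0,0,-40],
  [0,0,-40],
  [0,0,-40],
  [0,0,-40],
  [0,0,-40],
  [0,0,-40],
], turn=[0,0,0,0,0,0,0,0,0,0])

```text
time: 18.77
tcp_pos: [497.2, 22.4, 666.5]
eef_rot: [3.043, 0.497, 0.093]
ft_force: [0.6, 0.6, -3.4]
finger_gap: 60.2
gripper_force: 78.8
```

```bash
python3 - <<'E'
from h import *
s=robot.observe(); print(np.round(s['joint_positions'],3),s['ft_force'].round(1))
to()
E
```

```text
[-0.924  0.144  0.955  0.991 -0.08   1.996 -1.261] [ 0.6  0.6 -3.4]
tcp [497.2  22.4 666.5] z [ 0.069 -0.047 -0.997] x [0.946 0.319 0.05 ] t 18.7667
```

Request:
jog_arm([
  [0,0,-40],
  [0,0,-40],
  [0,0,-40],
  [0,0,-40],
], turn=[0,0,0,0])

```text
time: 19.1
tcp_pos: [482.0, 21.2, 695.8]
eef_rot: [3.03, 0.482, 0.187]
ft_force: [1.4, -2.3, -3.6]
finger_gap: 60.4
gripper_force: 78.8
```

Request:
jog_arm([
  [0,0,-40],
  [0,0,-40],
  [0,0,-40],
  [0,0,-40],
], turn=[0,0,0,0])

```text
time: 19.43
tcp_pos: [481.7, 27.2, 710.8]
eef_rot: [3.024, 0.504, 0.244]
ft_force: [0.1, -0.6, -4.2]
finger_gap: 60.5
gripper_force: 78.7
```

```bash
python3 - <<'E'
from h import *
s=robot.observe(); print(np.round(s['joint_positions'],3),s['ft_force'].round(1))
to()
E
```

```text
[-0.933  0.06   0.831  0.943  0.013  1.995 -1.341] [ 0.1 -0.6 -4.2]
tcp [481.7  27.2 710.8] z [ 0.167 -0.039 -0.985] x [0.934 0.327 0.145] t 19.4333
```

Request:
jog_arm([
  [0,0,-40],
  [0,0,-40],
  [0,0,-40],
], turn=[0,0,0])

```text
time: 19.68
tcp_pos: [472.7, 30.8, 729.9]
eef_rot: [3.016, 0.519, 0.313]
ft_force: [0.6, -1.3, -3.9]
finger_gap: 60.0
gripper_force: 78.7
```

Request:
jog_arm([
  [0,0,-40],
  [0,0,-40],
  [0,0,-40],
], turn=[0,0,0])

```text
time: 19.93
tcp_pos: [462.2, 23.9, 751.3]
eef_rot: [3.009, 0.501, 0.386]
ft_force: [-0.4, 0.1, -4.1]
finger_gap: 60.5
gripper_force: 78.8
```

Request:
jog_arm([
  [0,0,-40],
  [0,0,-40],
  [0,0,-40],
], turn=[0,0,0])

```text
time: 20.18
tcp_pos: [453.8, 21.5, 761.5]
eef_rot: [3.004, 0.5, 0.42]
ft_force: [-0.7, -0.0, -3.1]
finger_gap: 60.6
gripper_force: 78.7
```

```bash
python3 - <<'E'
from h import *
s=robot.observe(); print(np.round(s['joint_positions'],3),s['ft_force'].round(1))
to()
E
```

```text
[-0.19  -0.012 -0.008  0.885  0.083  1.996 -1.394] [-0.7 -0.  -3.1]
tcp [453.8  21.5 761.5] z [ 0.277 -0.021 -0.961] x [0.91  0.327 0.256] t 20.1833
```

Request:
jog_arm([
  [0,0,-40],
  [0,0,-40],
  [0,0,-40],
], turn=[0,0,0])

```text
time: 20.43
tcp_pos: [443.4, 17.8, 772.5]
eef_rot: [3.001, 0.498, 0.454]
ft_force: [0.5, -0.7, -3.3]
finger_gap: 60.5
gripper_force: 78.7
```

Request:
jog_arm([
  [0,0,-40],
  [0,0,-40],
  [0,0,-40],
], turn=[0,0,0])

```text
time: 20.68
tcp_pos: [428.7, 12.2, 785.8]
eef_rot: [2.998, 0.495, 0.495]
ft_force: [-1.2, -0.4, -2.3]
finger_gap: 60.4
gripper_force: 78.7
```

Request:
jog_arm([
  [0,0,-40],
  [0,0,-40],
  [0,0,-40],
], turn=[0,0,0])

```text
time: 20.93
tcp_pos: [402.9, 7.7, 807.4]
eef_rot: [2.977, 0.474, 0.566]
ft_force: [0.4, -0.7, -2.1]
finger_gap: 60.5
gripper_force: 78.8
```

```bash
python3 - <<'E'
from h import *
s=robot.observe(); print(np.round(s['joint_positions'],3),s['ft_force'].round(1))
to()
E
```

```text
[ 0.825 -0.119 -0.762  0.85  -0.094  1.996 -1.259] [ 0.4 -0.7 -2.1]
tcp [402.9   7.7 807.4] z [ 0.369 -0.015 -0.929] x [0.884 0.313 0.346] t 20.9333
```

Request:
jog_arm([
  [0,6,-10],
  [0,6,-40],
  [0,6,-40],
], turn=[0,0,0])

```text
time: 21.18
tcp_pos: [383.1, -17.3, 827.6]
eef_rot: [2.955, 0.483, 0.637]
ft_force: [-1.1, 0.3, -3.7]
finger_gap: 60.0
gripper_force: 78.7
```

Request:
jog_arm([
  [0,3,-40],
  [0,3,-40],
  [0,3,-40],
], turn=[0,0,0])

```text
time: 21.43
tcp_pos: [354.3, -22.9, 846.4]
eef_rot: [2.929, 0.483, 0.709]
ft_force: [-0.1, 0.8, -3.8]
finger_gap: 60.1
gripper_force: 78.9
```

```bash
python3 - <<'E'
from h import *
s=robot.observe(); print(np.round(s['joint_positions'],3),s['ft_force'].round(1))
to()
E
```

```text
[ 0.427 -0.184 -0.305  0.842 -0.103  1.996 -1.196] [-0.1  0.8 -3.8]
tcp [354.3 -22.9 846.4] z [ 0.459 -0.013 -0.888] x [0.842 0.324 0.431] t 21.4333
```

```bash
cat >> h.py <<'E'
psi=np.radians(-5.2); AX=np.array([-.5*np.cos(psi),-.5*np.sin(psi),.8660]); LENS=np.array([659.7,68.8,110.])
Mg=R.from_rotvec([3.05,.494,.013]).as_matrix(); CZ=Mg.T@[0,0,1.]      # cup axis in tool frame, from the grasp
CO=Mg.T@(np.array([481.5,162.1,0.])-[481.0,161.2,11.5])                # cup origin in tool frame
def report():
    s=robot.observe(); M=R.from_rotvec(s['eef_rot']).as_matrix()
    a=M@CZ; o=s['tcp_pos']+M@CO
    print('cup axis',a.round(3),'want',AX.round(3),'err deg',np.degrees(np.arccos(a@AX)).round(2),'origin',o.round(1),'t',s['time'],'J',np.round(s['joint_positions'],2))
    rel=o-LENS; print('dist along',(rel@AX).round(1),'off',(rel-(rel@AX)*AX).round(1))
    print('slide cm',(M.T@(LENS+120*AX-o)/10).round(2))
E
python3 -c "
from h import *
print(CZ,CO);report()"
```

```text
[ 1.98234918e-05  5.24729329e-02 -9.98622346e-01] [ 0.758298   -1.29864017 11.44764246]
cup axis [-0.444 -0.037  0.895] want [-0.498  0.045  0.866] err deg 5.9 origin [359.8 -21.6 836.4] t 21.4333 J [ 0.43 -0.18 -0.31  0.84 -0.1   2.   -1.2 ]
dist along 774.3 off [  85.7 -125.5   55.9]
slide cm [ -3.49 -12.21  66.19]
```

Request:
jog_arm([
  [-3.5,-12.2,58],
  [-3.5,-12.2,58],
  [-3.5,-12.2,58],
  [-3.5,-12.2,58],
  [-3.5,-12.2,58],
  [-3.5,-12.2,58],
  [-3.5,-12.2,58],
  [-3.5,-12.2,58],
  [-3.5,-12.2,58],
  [-3.5,-12.2,58],
  [-3.5,-12.2,58],
  [-3.5,-12.2,58],
  [-3.5,-12.2,58],
  [-3.5,-12.2,58],
  [-3.5,-12.2,58],
  [-3.5,-12.2,58],
  [-3.5,-12.2,58],
  [-3.5,-12.2,58],
], turn=[0,0,0,0,0,0,0,0,0,0,0,0,0,0,0,0,0,0])

```text
time: 22.93
tcp_pos: [557.6, 73.6, 296.0]
eef_rot: [2.93, 0.482, 0.707]
ft_force: [0.0, 0.1, -2.4]
finger_gap: 60.0
gripper_force: 79.6
```

```bash
python3 - <<'E'
from h import *
report()
s=robot.observe();M=R.from_rotvec(s['eef_rot']).as_matrix();o=s['tcp_pos']+M@CO
ims=[]
for c in('side','scene'):
    p,d,P,uv,i=cloud(c)
    q=[r for r in robot.silhouettes(c,'cup_large')[:3]]
    m=np.linalg.norm(P-o-M@CZ*20,axis=1)<70; U=uv[m]; np.savez(f'n_{c}.npz',P=P[m],U=U,col=p[U[:,1],U[:,0]])
    c0=np.median(U,0).astype(int); print(c,c0,[(r['score'],r['at']) for r in q])
    ims.append(cv2.resize(p[max(c0[1]-35,0):c0[1]+35,max(c0[0]-33,0):c0[0]+33],(396,420),interpolation=cv2.INTER_CUBIC))
save('n1',np.hstack(ims))
E
```

```text
cup axis [-0.442 -0.037  0.896] want [-0.498  0.045  0.866] err deg 5.98 origin [563.1  74.9 286. ] t 22.9333 J [ 0.41 -0.06 -0.67  2.01  0.15  0.72 -1.6 ]
dist along 200.8 off [ 3.4 -2.9  2.1]
slide cm [-0.01 -0.03  8.09]
side [302 101] [(0.94, [309.0, 107.3])]
scene [258 128] [(0.61, [262.6, 132.5])]
```

View pics/n1.png

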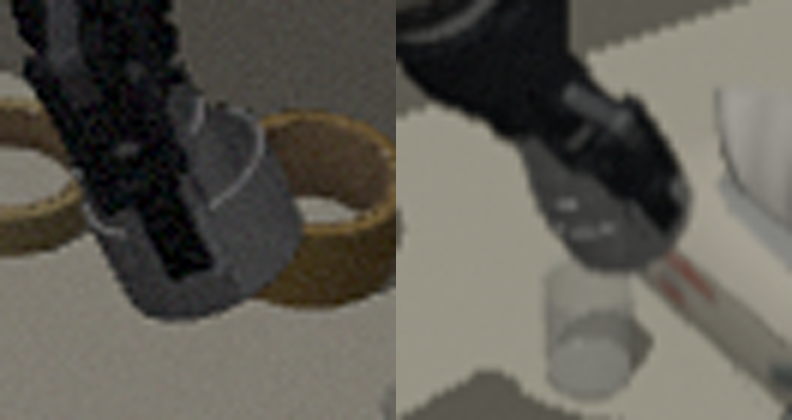

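The picture shows the nest gripped by the large cup at (200,230) on the side half, leaning about 27°. I'll fit a cylinder to the depth points to get its true axis.

```bash
cat >> h.py <<'E'
def fitcup(cams=('side','scene'),shots=2):
    s=robot.observe();M=R.from_rotvec(s['eef_rot']).as_matrix();o=s['tcp_pos']+M@CO;a0=M@CZ
    e1=np.cross(a0,[0,1,0]);e1/=np.linalg.norm(e1);e2=np.cross(a0,e1)
    D=[]
    for c in cams:
        for _ in range(shots):
            p,d,P,uv,i=cloud(c); g=cv2.medianBlur(p,3).max(2); C=np.array(i['world_from_camera'])[:3,3]
            k=(np.linalg.norm(P-o,axis=1)<75)&(g[uv[:,1],uv[:,0]]>44); D.append((P[k],cams.index(c)))
    P=np.vstack([x for x,_ in D]); id=np.concatenate([[j]*len(x) for x,j in D])
    out={}
    for name,sel in [('all',id>=0)]+[(c,id==j) for j,c in enumerate(cams)]:
        Q=P[sel]; q=np.zeros(4)
        for tol in (7,4,3):
            def cyl(q):
                a=a0+q[0]*e1+q[1]*e2;a/=np.linalg.norm(a);w=Q-(o+q[2]*e1+q[3]*e2);h=w@a
                return np.linalg.norm(w-np.outer(h,a),axis=1)-32,h,a
            r,h,a=cyl(q); k=(abs(r)<tol)&(h>3)&(h<36)
            q=least_squares(lambda q:cyl(q)[0][k],q,loss='soft_l1').x
        r,h,a=cyl(q); org=o+q[2]*e1+q[3]*e2; out[name]=(a,org)
        hh=h[(abs(r)<2)]; print(name,k.sum(),'axis',a.round(3),'err',np.degrees(np.arccos(a@AX)).round(1),'org',org.round(1),'h range',np.percentile(hh,[2,5,90,95,98]).round(1),'rms',r[k].std().round(2))
    print('pred axis',a0.round(3),'org',o.round(1)); return out
E
python3 -c "
from h import *
fitcup()"
```

```text
all 1005 axis [-0.452 -0.048  0.891] err 6.1 org [561.5  74.8 284.9] h range [ 0.3  1.7 35.2 36.6 38.9] rms 1.19
side 797 axis [-0.457 -0.062  0.887] err 6.7 org [561.5  75.2 284.9] h range [ 0.8  2.1 34.5 36.  37.3] rms 1.06
scene 247 axis [-0.405 -0.026  0.914] err 7.3 org [561.9  72.8 285. ] h range [-0.5  1.6 42.4 49.5 54.2] rms 1.36
pred axis [-0.442 -0.037  0.896] org [563.   74.9 285.6]
```

```bash
python3 -c "
from h import *
to((500,-100,450),(280,-420,680))"
```

```text
tcp [557.1  73.6 294.3] z [ 0.456 -0.012 -0.89 ] x [0.844 0.323 0.428] t 23.3333
(500, -100, 450) [ -3.76  17.26 -16.25]
(280, -420, 680) [-22.83  44.95 -46.37]
```

Request:
jog_arm([
  [-3.8,17.3,-16.2],
  [-3.8,17.3,-16.2],
  [-3.8,17.3,-16.2],
  [-3.8,17.3,-16.2],
  [-3.8,17.3,-16.2],
  [-22.8,45,-46.4],
  [-22.8,45,-46.4],
  [-22.8,45,-46.4],
  [-22.8,45,-46.4],
  [-22.8,45,-46.4],
  [-22.8,45,-46.4],
  [-22.8,45,-46.4],
  [-22.8,45,-46.4],
  [-22.8,45,-46.4],
  [-22.8,45,-46.4],
  [-22.8,45,-46.4],
  [-22.8,45,-46.4],
  [-22.8,45,-46.4],
  [-22.8,45,-46.4],
], turn=[0,0,0,0,0,0,0,0,0,0,0,0,0,0,0,0,0,0,0])

```text
time: 24.92
tcp_pos: [279.7, -422.1, 680.1]
eef_rot: [2.932, 0.477, 0.7]
ft_force: [0.2, 1.3, -3.6]
finger_gap: 60.1
gripper_force: 79.8
```

```bash
python3 -c "
from h import *
to();report()"
```

```text
tcp [ 279.7 -422.1  680.1] z [ 0.454 -0.014 -0.891] x [0.846 0.32  0.426] t 24.9167
cup axis [-0.439 -0.035  0.898] want [-0.498  0.045  0.866] err deg 6.03 origin [ 285.2 -420.8  670.1] t 24.9167 J [ 0.76 -0.01  0.42  1.14 -0.43  1.78 -0.21]
dist along 649.3 off [ -51.2 -519.    -2.2]
slide cm [ 23.06 -45.28  54.22]
```

Request:
jog_arm([
  [17,6,-36],
  [17,6,-36],
  [17,6,-36],
  [17,6,-36],
  [17,6,-36],
], turn=[0,0,0,0,0])

```text
time: 25.33
tcp_pos: [304.2, -424.2, 753.0]
eef_rot: [2.972, 0.501, 0.64]
ft_force: [1.5, -0.7, -4.3]
finger_gap: 60.4
gripper_force: 81.7
```

```bash
python3 -c "
from h import *
to();report()"
```

```text
tcp [ 304.2 -424.2  753. ] z [ 0.41   0.009 -0.912] x [0.861 0.326 0.391] t 25.3333
cup axis [-0.394 -0.059  0.917] want [-0.498  0.045  0.866] err deg 8.94 origin [ 309.1 -422.6  742.7] t 25.3333 J [ 1.19  0.15 -0.11  0.78 -0.39  1.99 -0.36]
dist along 700.2 off [  -1.9 -523.1   26.3]
slide cm [ 20.58 -44.87  60.61]
```

Request:
jog_arm([
  [0,0,-40],
  [0,0,-40],
  [0,0,-40],
  [0,0,-40],
], turn=[0,0,0,0])

```text
time: 25.67
tcp_pos: [300.9, -425.4, 757.5]
eef_rot: [2.976, 0.503, 0.634]
ft_force: [1.0, -0.5, -4.2]
finger_gap: 60.6
gripper_force: 81.8
```

```bash
python3 -c "
from h import *
to();report()"
```

```text
tcp [ 300.9 -425.4  757.5] z [ 0.406  0.012 -0.914] x [0.862 0.327 0.387] t 25.6667
cup axis [-0.389 -0.061  0.919] want [-0.498  0.045  0.866] err deg 9.24 origin [ 305.8 -423.8  747.2] t 25.6667 J [ 1.67  0.21 -0.85  0.73 -0.18  1.99 -0.48]
dist along 705.7 off [  -2.5 -524.6   26.1]
slide cm [ 20.97 -44.7   61.25]
```

```bash
python3 -c "
from h import *
to((250,-260,840),(200,-210,900))"
```

```text
tcp [ 300.9 -425.4  757.5] z [ 0.406  0.012 -0.914] x [0.862 0.327 0.387] t 25.6667
(250, -260, 840) [  4.2  -16.17  -9.41]
(200, -210, 900) [  3.85 -21.67 -16.86]
```

Request:
jog_arm([
  [4.2,-16.2,-9.4],
  [4.2,-16.2,-9.4],
  [4.2,-16.2,-9.4],
  [4.2,-16.2,-9.4],
  [4.2,-16.2,-9.4],
  [4.2,-16.2,-9.4],
  [4.2,-16.2,-9.4],
], turn=[0,0,0,0,0,0,0])

```text
time: 26.25
tcp_pos: [271.0, -343.8, 780.0]
eef_rot: [2.941, 0.403, 0.619]
ft_force: [-7.3, 0.7, -1.7]
finger_gap: 60.3
gripper_force: 81.8
```

```bash
python3 -c "
from h import *
to((200,-210,900));report()"
```

```text
tcp [ 271.  -343.8  780. ] z [ 0.41  -0.052 -0.911] x [0.882 0.279 0.381] t 26.25
(200, -210, 900) [  2.04 -12.58 -14.53]
cup axis [-0.397  0.001  0.918] want [-0.498  0.045  0.866] err deg 7.01 origin [ 276.1 -342.9  769.6] t 26.25 J [ 2.47 -0.01 -1.36  0.87 -0.4   2.   -0.41]
dist along 743.6 off [ -13.4 -445.4   15.7]
slide cm [ 19.06 -41.28  61.73]
```

```bash
python3 -c "
from h import *
to((470,-210,620))"
```

```text
tcp [ 271.  -343.8  780. ] z [ 0.41  -0.052 -0.911] x [0.882 0.279 0.381] t 26.25
(470, -210, 620) [ 15.19 -10.71  22.03]
```

Request:
jog_arm([
  [15.2,-10.7,22],
  [15.2,-10.7,22],
  [15.2,-10.7,22],
  [15.2,-10.7,22],
  [15.2,-10.7,22],
  [15.2,-10.7,22],
  [15.2,-10.7,22],
  [15.2,-10.7,22],
  [15.2,-10.7,22],
  [15.2,-10.7,22],
], turn=[0,0,0,0,0,0,0,0,0,0])

```text
time: 27.08
tcp_pos: [476.8, -186.6, 625.7]
eef_rot: [2.941, 0.493, 0.654]
ft_force: [-0.2, -0.5, -2.4]
finger_gap: 60.2
gripper_force: 81.7
```

```bash
python3 -c "
from h import *
to();report()"
```

```text
tcp [ 476.8 -186.6  625.7] z [ 0.426 -0.016 -0.904] x [0.856 0.33  0.398] t 27.0833
cup axis [-0.41  -0.034  0.911] want [-0.498  0.045  0.866] err deg 7.25 origin [ 481.9 -185.3  615.4] t 27.0833 J [ 2.21 -0.47 -1.04  1.36 -0.82  1.73 -0.33]
dist along 514.7 off [  78.5 -277.4   59.7]
slide cm [  2.69 -27.24  40.93]
```

```bash
python3 -c "
from h import *
to((540,-40,400))"
```

```text
tcp [ 476.8 -186.6  625.7] z [ 0.426 -0.016 -0.904] x [0.856 0.33  0.398] t 27.0833
(540, -40, 400) [  1.27 -15.47  22.87]
```

Request:
jog_arm([
  [1.3,-15.5,22.9],
  [1.3,-15.5,22.9],
  [1.3,-15.5,22.9],
  [1.3,-15.5,22.9],
  [1.3,-15.5,22.9],
  [1.3,-15.5,22.9],
  [1.3,-15.5,22.9],
  [1.3,-15.5,22.9],
  [1.3,-15.5,22.9],
  [1.3,-15.5,22.9],
], turn=[0,0,0,0,0,0,0,0,0,0])

```text
time: 27.92
tcp_pos: [540.4, -43.7, 402.9]
eef_rot: [2.939, 0.485, 0.661]
ft_force: [0.3, -0.6, -3.4]
finger_gap: 59.9
gripper_force: 81.7
```

```bash
python3 -c "
from h import *
to();report()"
```

```text
tcp [540.4 -43.7 402.9] z [ 0.431 -0.018 -0.902] x [0.856 0.325 0.402] t 27.9167
cup axis [-0.415 -0.032  0.909] want [-0.498  0.045  0.866] err deg 6.94 origin [545.6 -42.4 392.7] t 27.9167 J [ 1.65 -0.48 -1.16  1.84 -0.67  1.13 -0.62]
dist along 296.6 off [  33.6 -124.7   25.8]
slide cm [  1.25 -12.26  18.26]
```

Request:
jog_arm([
  [0,0,-40],
  [0,0,-40],
  [0,0,-40],
  [0,0,-40],
  [0,0,-40],
  [0,0,-40],
  [0,0,-40],
  [0,0,-40],
  [0,0,-40],
  [0,0,-40],
], turn=[0,0,0,0,0,0,0,0,0,0])

```text
time: 28.75
tcp_pos: [366.3, -37.8, 768.3]
eef_rot: [2.934, 0.479, 0.666]
ft_force: [0.9, -0.4, -4.0]
finger_gap: 60.1
gripper_force: 81.9
```

```bash
python3 -c "
from h import *
to();report()"
```

```text
tcp [366.3 -37.8 768.3] z [ 0.435 -0.023 -0.9  ] x [0.855 0.323 0.405] t 28.75
cup axis [-0.42  -0.026  0.907] want [-0.498  0.045  0.866] err deg 6.55 origin [371.5 -36.6 758.1] t 28.75 J [ 1.39 -0.38 -0.62  1.12 -0.54  1.92 -0.77]
dist along 700.0 off [  60.4 -137.1   41.9]
slide cm [  1.07 -12.78  58.66]
```

Now I'll push past the limit from here.

Request:
jog_arm([
  [0,0,-30],
  [0,0,-30],
  [0,0,-30],
], turn=[0,0,0])

```text
time: 29.0
tcp_pos: [329.0, -33.3, 817.7]
eef_rot: [2.929, 0.477, 0.674]
ft_force: [0.3, 1.2, -2.6]
finger_gap: 60.1
gripper_force: 82.4
```

Request:
jog_arm([
  [0,0,-30],
  [0,0,-30],
  [0,0,-30],
], turn=[0,0,0])

```text
time: 29.25
tcp_pos: [311.0, -27.6, 830.6]
eef_rot: [2.92, 0.487, 0.69]
ft_force: [-0.7, -0.2, -2.6]
finger_gap: 60.4
gripper_force: 82.4
```

```bash
python3 -c "
from h import *
to();report()"
```

```text
tcp [311.  -27.6 830.6] z [ 0.451 -0.025 -0.892] x [0.846 0.33  0.419] t 29.25
cup axis [-0.436 -0.025  0.9  ] want [-0.498  0.045  0.866] err deg 5.72 origin [316.4 -26.4 820.4] t 29.25 J [ 0.61 -0.28 -0.3   0.94 -0.21  2.   -1.08]
dist along 781.9 off [  46.  -130.7   33.3]
slide cm [  1.9  -11.75  66.65]
```

```bash
python3 -c "
from h import *
to((250,-220,790),(200,-170,860))"
```

```text
tcp [311.  -27.6 830.6] z [ 0.451 -0.025 -0.892] x [0.846 0.33  0.419] t 29.25
(250, -220, 790) [-13.2   15.73   1.34]
(200, -170, 860) [-12.85  10.79  -7.28]
```

Request:
jog_arm([
  [-13.2,15.7,1.3],
  [-13.2,15.7,1.3],
  [-13.2,15.7,1.3],
  [-13.2,15.7,1.3],
  [-13.2,15.7,1.3],
  [-13.2,15.7,1.3],
  [-13.2,15.7,1.3],
], turn=[0,0,0,0,0,0,0])

```text
time: 29.83
tcp_pos: [250.1, -221.6, 788.3]
eef_rot: [2.924, 0.481, 0.685]
ft_force: [0.4, 1.2, -2.4]
finger_gap: 60.1
gripper_force: 82.4
```

```bash
python3 -c "
from h import *
to((200,-170,860),(150,-200,900));report()"
```

```text
tcp [ 250.1 -221.6  788.3] z [ 0.448 -0.025 -0.894] x [0.849 0.326 0.416] t 29.8333
(200, -170, 860) [ 0.41 -5.09 -8.78]
(150, -200, 900) [ -3.14  -2.99 -14.52]
cup axis [-0.432 -0.025  0.901] want [-0.498  0.045  0.866] err deg 5.88 origin [ 255.5 -220.4  778.1] t 29.8333 J [ 0.61 -0.25  0.18  1.05 -0.29  1.96 -0.61]
dist along 766.8 off [ -22.4 -323.9    4.1]
slide cm [ 15.35 -27.58  65.12]
```

Request:
jog_arm([
  [5.5,-7,-28],
  [5.5,-7,-28],
  [5.5,-7,-28],
], turn=[0,0,0])

```text
time: 30.08
tcp_pos: [241.9, -204.5, 812.6]
eef_rot: [2.905, 0.489, 0.709]
ft_force: [-0.9, 0.3, -2.5]
finger_gap: 60.1
gripper_force: 82.4
```

```bash
python3 -c "
from h import *
to();report()"
```

```text
tcp [ 241.9 -204.5  812.6] z [ 0.466 -0.032 -0.884] x [0.839 0.335 0.43 ] t 30.0833
cup axis [-0.45  -0.018  0.893] want [-0.498  0.045  0.866] err deg 4.81 origin [ 247.5 -203.4  802.5] t 30.0833 J [ 0.16 -0.31  0.35  1.   -0.11  1.99 -0.79]
dist along 792.6 off [ -17.5 -308.1    6.1]
slide cm [ 13.57 -26.92  67.59]
```

Request:
jog_arm([
  [0,6,-20],
  [0,6,-20],
  [0,6,-20],
], turn=[0,0,0])

```text
time: 30.33
tcp_pos: [240.1, -237.8, 838.0]
eef_rot: [2.867, 0.505, 0.795]
ft_force: [-0.8, 1.5, -2.4]
finger_gap: 60.4
gripper_force: 82.3
```

```bash
python3 -c "
from h import *
to();report()"
```

```text
tcp [ 240.1 -237.8  838. ] z [ 0.519 -0.03  -0.854] x [0.806 0.349 0.478] t 30.3333
cup axis [-0.503 -0.02   0.864] want [-0.498  0.045  0.866] err deg 3.76 origin [ 246.3 -236.7  828.3] t 30.3333 J [ 0.21 -0.25  0.47  0.91 -0.22  2.   -0.67]
dist along 814.1 off [  -8.  -342.3   13.3]
slide cm [ 10.02 -31.66  69.92]
```

```bash
python3 -c "
from h import *
to((120,-330,770),(100,-290,850),(120,-270,850))"
```

```text
tcp [ 240.1 -237.8  838. ] z [ 0.519 -0.03  -0.854] x [0.806 0.349 0.478] t 30.3333
(120, -330, 770) [-16.15   3.82  -0.15]
(100, -290, 850) [-12.54   1.15  -8.14]
(120, -270, 850) [-10.23  -0.15  -7.16]
```

Request:
jog_arm([
  [-16.2,3.8,0],
  [-16.2,3.8,0],
  [-16.2,3.8,0],
  [-16.2,3.8,0],
  [-16.2,3.8,0],
  [-16.2,3.8,0],
], turn=[0,0,0,0,0,0])

```text
time: 30.83
tcp_pos: [112.0, -334.5, 765.7]
eef_rot: [2.875, 0.461, 0.782]
ft_force: [1.5, 0.3, -2.3]
finger_gap: 60.4
gripper_force: 83.0
```

```bash
python3 -c "
from h import *
to((110,-280,850));report()"
```

```text
tcp [ 112.  -334.5  765.7] z [ 0.512 -0.041 -0.858] x [0.819 0.323 0.474] t 30.8333
(110, -280, 850) [ 5.59 -3.52 -7.56]
cup axis [-0.498 -0.008  0.867] want [-0.498  0.045  0.866] err deg 3.1 origin [ 118.2 -333.5  756. ] t 30.8333 J [ 0.2  -0.36  0.77  1.08 -0.18  1.97 -0.38]
dist along 810.9 off [-137.8 -439.   -56.2]
slide cm [ 26.97 -36.94  69.5 ]
```

Request:
jog_arm([
  [9,-5.5,-12],
  [9,-5.5,-12],
  [9,-5.5,-12],
], turn=[0,0,0])

```text
time: 31.08
tcp_pos: [134.0, -323.6, 805.0]
eef_rot: [2.846, 0.519, 0.885]
ft_force: [3.2, 5.6, -0.7]
finger_gap: 60.0
gripper_force: 82.9
```

```bash
python3 -c "
from h import *
to();report()"
```

```text
tcp [ 134.  -323.6  805. ] z [ 0.568 -0.009 -0.823] x [0.771 0.356 0.529] t 31.0833
cup axis [-0.553 -0.04   0.833] want [-0.498  0.045  0.866] err deg 6.13 origin [ 140.7 -322.3  795.7] t 31.0833 J [-0.02 -0.39  0.81  0.97 -0.16  1.99 -0.5 ]
dist along 834.6 off [-103.4 -428.9  -37. ]
slide cm [ 18.74 -35.99  73.62]
```

Request:
jog_arm([
  [18.7,-36,65.6],
  [18.7,-36,65.6],
  [18.7,-36,65.6],
  [18.7,-36,65.6],
  [18.7,-36,65.6],
  [18.7,-36,65.6],
  [18.7,-36,65.6],
  [18.7,-36,65.6],
  [18.7,-36,65.6],
  [18.7,-36,65.6],
  [18.7,-36,65.6],
  [18.7,-36,65.6],
  [18.7,-36,65.6],
  [18.7,-36,65.6],
  [18.7,-36,65.6],
  [18.7,-36,65.6],
  [18.7,-36,65.6],
  [18.7,-36,65.6],
  [18.7,-36,65.6],
  [18.7,-36,65.6],
], turn=[0,0,0,0,0,0,0,0,0,0,0,0,0,0,0,0,0,0,0,0])

```text
time: 32.75
tcp_pos: [550.0, 54.2, 269.9]
eef_rot: [2.877, 0.45, 0.839]
ft_force: [-0.7, 0.4, -3.3]
finger_gap: 60.2
gripper_force: 82.9
```

```bash
cat >> h.py <<'E'
def plan():
    s=robot.observe(); M=R.from_rotvec(s['eef_rot']).as_matrix()
    for t in np.arange(-3,3.01,.25):
        M2=M@R.from_rotvec([0,0,t]).as_matrix(); print(round(t,2),np.degrees(np.arccos(M2@CZ@AX)).round(1),end='; ')
E
python3 -c "
from h import *
to();report();plan()"
```

```text
tcp [550.   54.2 269.9] z [ 0.541 -0.023 -0.841] x [0.803 0.312 0.508] t 32.75
cup axis [-0.527 -0.026  0.85 ] want [-0.498  0.045  0.866] err deg 4.54 origin [556.4  55.4 260.4] t 32.75 J [ 0.81 -0.13 -1.    2.14  0.05  0.52 -1.51]
dist along 181.1 off [-13.1 -21.6  -6.4]
slide cm [ 1.72 -1.57  6.22]
-3.0 3.8; -2.75 3.2; -2.5 2.5; -2.25 1.8; -2.0 1.1; -1.75 0.5; -1.5 0.6; -1.25 1.3; -1.0 2.0; -0.75 2.7; -0.5 3.4; -0.25 4.0; 0.0 4.5; 0.25 5.0; 0.5 5.4; 0.75 5.7; 1.0 6.0; 1.25 6.1; 1.5 6.1; 1.75 6.1; 2.0 5.9; 2.25 5.7; 2.5 5.3; 2.75 4.9; 3.0 4.4;
```

The fixed 3° offset between cup and tool helps here. A turn of −1.6 rad about the tool axis brings the cup square to the lens, leaving about 0.5° of error.

Request:
jog_arm([
  [0,0,0],
  [0,0,0],
  [0,0,0],
  [0,0,0],
  [0,0,0],
  [0,0,0],
  [0,0,0],
  [0,0,0],
  [0,0,0],
  [0,0,0],
  [0,0,0],
  [0,0,0],
  [0,0,0],
  [0,0,0],
  [0,0,0],
  [0,0,0],
], turn=[-1.6,-1.6,-1.6,-1.6,-1.6,-1.6,-1.6,-1.6,-1.6,-1.6,-1.6,-1.6,-1.6,-1.6,-1.6,-1.6])

```text
time: 34.08
tcp_pos: [550.4, 46.1, 273.7]
eef_rot: [1.527, 2.132, 0.412]
ft_force: [0.3, 0.1, -3.2]
finger_gap: 60.6
gripper_force: 82.9
```

```bash
python3 -c "
from h import *
to();report();fitcup()
p,d=robot.snapshot('side'); save('s6',cv2.resize(p[60:230,230:420],None,fx=3.4,fy=3.4))"
```

```text
tcp [550.4  46.1 273.7] z [ 0.544 -0.034 -0.838] x [-0.261  0.943 -0.208] t 34.0833
cup axis [-0.502  0.052  0.864] want [-0.498  0.045  0.866] err deg 0.59 origin [555.4  46.  263.3] t 34.0833 J [ 0.52 -0.11 -0.73  2.14  0.16  0.54 -0.01]
dist along 183.7 off [-12.9 -31.2  -5.8]
slide cm [2.53 2.   6.47]
all 1334 axis [-0.496  0.078  0.865] err 1.9 org [554.3  44.7 262.7] h range [ 0.4  1.7 39.5 50.3 55.5] rms 1.3
side 1012 axis [-0.494  0.069  0.867] err 1.4 org [554.3  45.2 262.7] h range [ 0.6  2.2 35.9 37.3 51.1] rms 1.1
scene 383 axis [-0.506  0.031  0.862] err 1.0 org [555.1  43.3 263.3] h range [ 1.   2.2 38.2 41.1 48.9] rms 1.47
pred axis [-0.502  0.052  0.864] org [555.4  46.  263.3]
```

View pics/s6.png

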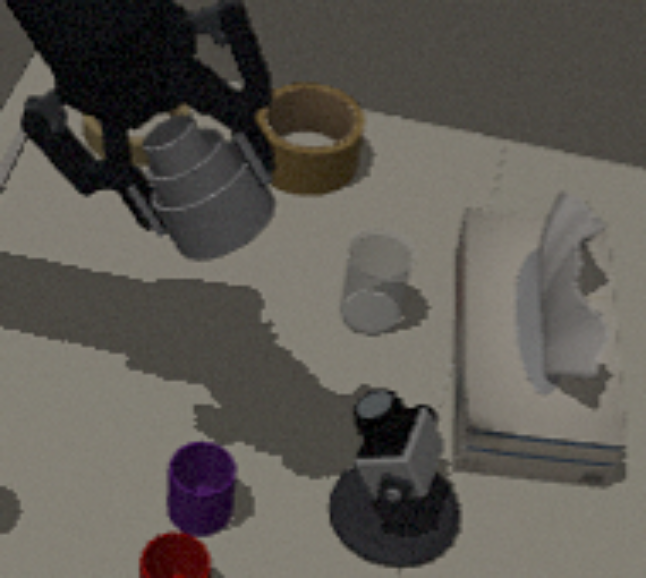

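The nest is intact at (210,185), and the fitted axis agrees with the prediction to about 1.5°. Now the final approach.

Request:
jog_arm([
  [2.6,2,0],
  [2.6,2,2],
  [2.6,2,3.5],
  [2.6,2,5],
  [2.6,2,6],
  [2.6,2,6.5],
  [2.6,2,6.5],
  [2.6,2,6.5],
  [2.6,2,6.5],
], turn=[0,0,0,0,0,0,0,0,0])

```text
time: 35.08
tcp_pos: [594.9, 74.2, 224.5]
eef_rot: [1.524, 2.132, 0.411]
ft_force: [0.0, 0.0, -3.8]
finger_gap: 60.1
gripper_force: 82.8
```

```bash
python3 -c "
from h import *
report();o=fitcup()
for k,(a,g) in o.items(): r=g-LENS; print(k,(r@AX).round(1),(r-(r@AX)*AX).round(1))"
```

```text
cup axis [-0.503  0.053  0.863] want [-0.498  0.045  0.866] err deg 0.67 origin [599.9  74.  214.1] t 35.0833 J [ 0.5   0.09 -0.84  2.11  0.6   0.5  -0.45]
dist along 120.1 off [ 0.1 -0.2  0. ]
slide cm [ 0.02 -0.    0.01]
all 1170 axis [-0.502  0.06   0.863] err 0.9 org [599.1  73.4 213.6] h range [ 0.5  1.9 35.6 37.1 43.5] rms 1.29
side 883 axis [-0.489  0.065  0.87 ] err 1.3 org [598.9  73.7 213.5] h range [ 0.8  2.1 35.5 37.1 46.8] rms 1.13
scene 335 axis [-0.521  0.057  0.852] err 1.7 org [599.8  71.6 214.2] h range [ 0.6  2.1 37.3 38.6 40.8] rms 1.5
pred axis [-0.503  0.053  0.863] org [599.9  74.  214.1]
all 120.1 [-0.8 -0.8 -0.4]
side 120.1 [-1.  -0.6 -0.5]
scene 120.1 [-0.1 -2.7  0.1]
```

The cup is in place to within about 1 mm and 1°. I'll hold briefly, check it is still, and hand in.

Request:
jog_arm([
  [0,0,0],
  [0,0,0],
  [0,0,0],
  [0,0,0],
], turn=[0,0,0,0])

```text
time: 35.62
tcp_pos: [594.7, 74.0, 224.0]
eef_rot: [1.524, 2.132, 0.41]
ft_force: [-0.2, 0.5, -4.6]
finger_gap: 60.2
gripper_force: 82.8
```

```bash
python3 -c "
from h import *
report();print(np.abs(robot.observe()['qvel']).max());print(robot.sign_off())"
```

```text
cup axis [-0.502  0.053  0.863] want [-0.498  0.045  0.866] err deg 0.66 origin [599.7  73.9 213.6] t 35.6167 J [ 0.5   0.09 -0.84  2.11  0.6   0.5  -0.45]
dist along 119.8 off [-0.3 -0.4 -0.2]
slide cm [ 0.02  0.05 -0.02]
0.001769539211754392
the job is handed in; nothing more can be done
None
```

The three cups are nested and held still by the large cup, its underside about 120 mm from the lens, centred within about 1 mm and square within about 1° by my measurements; handed in at 35.6 s, verdict not shown.

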